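# Set the torque driver to 4 and stand it ready

### The arm

A 6-joint arm with a two-finger parallel gripper is mounted at the origin on a cart in front of the work surface, level with it; the furniture and walls round the work are solid. World frame = base frame: x ahead of the robot, y to its left, z up, the work surface at z = 0. Lengths are in mm, angles in degrees, forces in N, time in s.
With the tool pointing down it reaches from about 300 to 850 mm from the base axis. Payload 4.2 kg.
Tool frame: the origin (TCP) lies midway between the tips of the shut fingers; the grasp point (between the pads) lies 19 mm behind it; z points along the fingers, y is the line along which they close (so a half turn about z gives the same grasp; the last joint's range is limited). The gripper opens to 91 mm and grips with 3 to 60 N. Pads are 32 mm wide; open, the fingers measure 118 mm over their backs; the gripper's body (76 mm by 178 mm) begins 60 mm behind the grasp point.
Start: joints at [75.115, 18.312, 89.639, -0, 72.044, -1.146], TCP at [136.569, 558.563, 213.976] pointing down, gripper open.
Joint ranges: [-177.97, 177.97], [-48.28, 115.42], [12.27, 149.76], [-77.06, 257.06], [2.81, 150.46], [-146.56, 146.56]. Speed limits (degrees/s): [147.25, 147.25, 180, 180, 180, 180].

### API

Orientations are given as [roll, pitch, yaw] about the fixed x, y, z axes, in that order (R = Rz(yaw) Ry(pitch) Rx(roll)).
In Python, from workcell import env gives the robot as it stands.
- The arm moves only by the shell command python3 -m jog 'ROWS' [FORCE]. ROWS is a JSON object of lists of equal length, an entry for each row: "jaw": the finger opening in mm, from 0 to 91.2; "slide": the shift along the tool's x, y, z in units of 30 mm (1.0 is 30 mm), a list of three; "spin": the turn about the tool's z in units of 8 degrees (1.0 is 8 degrees). In form: {"jaw": [jaw, ...], "slide": [[dx, dy, dz], ...], "spin": [spin, ...]}. A call has 1 to 10 rows; each row shifts and turns the commanded pose from where the row before left it, along the tool's axes as they then stand; what a row does not reach is not made up. A row lasts 1/10 s, in which the tool goes at most 50 mm and 8.59 degrees, less where a joint would pass 70% of its speed; a pose out of reach is approached as far as the arm can. A call is refused whole if a number of a shift passes 1 or a number of a turn 1, either way. A call with a gripper value outside its range is refused whole. The fingers move at their own pace and stop on an object; FORCE is the grip in N (left out, the last holds). Time passes only in rows, so rows that do not move let the fingers close. It gives the time, the measured TCP pose, the force, the opening and the grip force at its end, in the units of the state.
- env.state(): the state, without advancing time (a new reading comes with each control period).
- env.grab_frame(name): name is "scene" or "top"; returns the picture (420x560x3 uint8, red, green, blue); there is no depth.
- env.camera_model(name): a dict with "fx", "fy", "cx", "cy" (pixels), "camera_from_world" (4x4, takes a point from world to camera coordinates). Camera axes: x right, y up, looking along -z (the intrinsics and any distortion apply to the point x, -y, -z); pixel columns grow to the right and rows downward; lengths in mm; the calibration is good to about 2 mm. A picture is of the moment at which its call begins. camera_model takes no time and is no camera call.
- env.job_done(): hands the job in; it is judged then, once.
The state is a dict: "time_s": time; "qpos": joint angles; "qvel": joint speeds; "effort": joint torques, N m; "ee_pos": TCP position; "ee_rot": TCP orientation; "force": force on the tool from outside, world axes, zero at the start; "torque": the same for the moment, N m; "gripper_width": finger opening in mm; "gripper_force": force on a finger pad.
Only numpy, scipy, OpenCV 4.12 (cv2) and the standard library are available. Lean on these libraries where they do the work, as an engineer would, in place of code of your own. Each camera call takes 0.05 s, during which the arm holds its last target. There are 200 camera calls.

### The job

Get the stubby torque driver ready for the next job: put its square nose down between the jaws of the setting block so that it cannot turn, let go, and turn the ribbed collar on its top to 4, so that it clicks in there (the dot on the scale is 0, then count the strokes). Then take the driver by its square grip again, set it down upright on its nose in the middle of the round parking pad before you open the fingers, without ramming it, and let go gently, so that it stays standing still. Do not tip the driver over at any time, and leave the other things on the desk where they are.

Things in the scene. Friction and masses are not known exactly. Their poses are not given: they have to be found in the camera images.
- torque_driver: Loose stubby torque driver, 0.28 kg, 96 mm tall, standing upright; origin: centre of its nose's underside, z up. Steel square nose 24 x 24 mm, z 0-32 mm; black square grip 54 x 54 mm, z 32-72 mm, faces square to the body's x and y like the nose's; ribbed round aluminium collar, 35 mm across, z 73-96 mm, on the z axis. Narrow foot, weight about 60 mm up: it tips if pushed at the top.
- grip_mid (a point): Point on the driver's axis 54 mm above the nose's underside: a height to take the square grip from above, on two facing sides; fingertips 19 mm lower stay on the grip. 42 mm of driver stand above it. Axes as the driver's.
- collar_top (a point): Centre of the collar's flat top face, on the driver's axis, 96 mm above the nose's underside; the collar is gripped from above with the fingertips up to 21 mm below this point (the grip's top face is 24 mm below). Axes as the driver's; it does not turn with the collar.
- mark_4 (a point): The stroke for 4 on the grip's top face, 22 mm from the axis (does not turn with the collar). White scale round the collar: a round dot is 0, then strokes 1 to 6 going counterclockwise seen from above, 0.5 rad apart; the rest of the circle is bare. Mark n lies at -1.5 + 0.5 n rad from the driver's x axis, so 3 is on +x.
- collar (a joint): Turn of the collar in rad, growing counterclockwise seen from above: 0.5 x the number that the black pointer bar on its top (from centre to rim) points at; dot = 0, number 4 = 2.0. Stops just outside 0 and 6. Spring detents at the whole numbers: let go near one, it centres itself within 0.05 rad; passing a click takes under 0.15 N m. Starts at 0, 1 or 2.
- setting_block: Fixed steel block; origin: centre of its underside. Base plate 84 (x) x 76 (y) x 8 mm; on it a pocket for the nose, open towards -x: two jaws 44 mm long, inner faces at y = -13.5 and 13.5 mm (1.5 mm play each side), rear stop with inner face at x = 13.5 mm. Tops at z = 30 mm, inner edges bevelled out by 4 mm from z = 23 mm up. The driver fits any of its four square ways round.
- block_seat (a point): Where the centre of the nose's underside sits in the block: middle of the pocket, on top of the base plate (8 mm above the block's underside); axes as the block's.
- parking_pad: Fixed low round parking pad, aluminium with a black rubber top, 90 mm across, 6 mm high; origin at the centre of its underside.
- pad_top (a point): Centre of the pad's top face, 6 mm above its underside, z up.
- ear_carton: Bystander, loose: white carton 100 x 60 x 42 mm; origin at the centre of its underside. Leave it alone.
- solder_spool: Bystander, loose: solder spool 62 mm, 42 mm high; origin at the centre of its underside. Leave it alone.
- flat_pliers: Bystander, loose: small flat pliers lying flat, 118 x 38 x 11 mm; origin at the centre of its underside. Leave it alone.
Things that resemble listed ones, but are neither listed nor needed, are in the scene too. Of the things that look like the parking_pad, the larger one is meant.

How it is judged (in metres and radians):
On the way, in this order (a step that is already met when the one before it is completed fails the run):
1. the driver's nose is down in the setting block's pocket, let go there (horizontal distance between torque_driver and block_seat below 0.009 m and z of torque_driver in the frame of block_seat below 0.003 m and angle between torque_driver's own z axis and vertical below 0.1 rad and contact force between the fingers and torque_driver below 0.1 N), for 0.2 s.
2. the collar is turned to 4 while the driver sits in the block (horizontal distance between torque_driver and block_seat below 0.009 m and z of torque_driver in the frame of block_seat below 0.003 m and angle between torque_driver's own z axis and vertical below 0.1 rad and value of joint collar between 1.88 and 2.12 rad), for 0.2 s.
3. the driver is set down on the pad while still held (horizontal distance between torque_driver and pad_top below 0.025 m and z of torque_driver in the frame of pad_top below 0.004 m and contact force between the fingers and torque_driver above 1 N), for 0.1 s.
At the end, for the whole second after the job is handed in: The collar reads 4 (joint within 0.12 rad of 2.0); the driver stands upright on its nose (tilt under 0.06 rad, underside within 3 mm of the pad's top) within 25 mm of the pad's centre, let go and at rest (under 0.02 m/s and 0.1 rad/s) (value of joint collar between 1.88 and 2.12 rad and horizontal distance between torque_driver and pad_top below 0.025 m and z of torque_driver in the frame of pad_top between -0.003 and 0.003 m and angle between torque_driver's own z axis and vertical below 0.06 rad and linear speed of torque_driver below 0.02 m/s and angular speed of torque_driver below 0.1 rad/s and contact force between the fingers and torque_driver below 0.1 N); the robot touches nothing.
It fails at once if the driver is tipped over (more than 0.5 rad) (angle between torque_driver's own z axis and vertical above 0.5 rad).
It fails at once if the driver is rammed onto the parking pad (more than 80 N) (contact force between torque_driver and parking_pad above 80 N).
It fails at once if one of the loose bystanders (carton, solder spool, pliers) is pushed more than 30 mm from its place (distance of any of ear_carton, solder_spool, flat_pliers from where it was at the start of the episode above 0.03 m).
It also fails if it takes over 72 s, if anything falls off the work surface, if the arm or the gripper's body presses on something with over 40 N, if the wrist force passes 120 N, or if a joint passes its speed limit or range.

## Working session

There is one attempt and no reset: what is moved stays moved. The work goes in short steps, Python scripts to look and compute and a shell command to move; the robot and the scene stay as the last step left them, time stands still between calls to the robot, and variables do not carry over. Pictures are saved under pics/ and viewed, at most 10 in all, crops included, and the job is handed in when it is done.

```bash
mkdir -p pics; ls; python3 - <<'E'
from workcell import env
import cv2
print(env.state())
for n in("scene","top"):
    im=env.grab_frame(n); cv2.imwrite(f"pics/{n}0.png",im[:,:,::-1]); print(n,env.camera_model(n))
E
```

```text
pics
{'time_s': 0.0, 'qpos': array([ 7.51161093e+01,  1.83495957e+01,  8.97063378e+01, -9.35397599e-04,
        7.20424305e+01, -1.14555856e+00]), 'qvel': array([ 0.02503255,  0.01854654, -0.0311514 , -0.04340464,  0.10454169,
        0.03767968]), 'effort': array([ 1.45893551e-03, -4.12467706e+01, -2.31982791e+01,  7.28265988e-02,
        4.56990651e-02, -1.51758968e-04]), 'ee_pos': array([136.42796182, 558.06573004, 213.14123692]), 'ee_rot': array([-1.79901638e+02, -1.07737961e-03,  1.66261956e+02]), 'force': array([-1.10842173,  0.04357377,  0.16338096]), 'torque': array([-0.04934444, -0.00321733,  0.02084927]), 'gripper_force': 0.0, 'gripper_width': 91.4513028699739}
scene {'fx': 463.3336100050138, 'fy': 463.3336100050138, 'cx': 281.76063274941055, 'cy': 214.08056080489973, 'camera_from_world': array([[ 7.97494279e-01, -6.03267731e-01,  8.42139085e-03,
        -4.09485478e+02],
       [ 2.99954306e-01,  4.08560529e-01,  8.62035793e-01,
        -2.24007124e+02],
       [-5.23479025e-01, -6.84942580e-01,  5.06777438e-01,
        -7.82029310e+02],
       [ 0.00000000e+00,  0.00000000e+00,  0.00000000e+00,
         1.00000000e+00]])}
top {'fx': 387.33468365201946, 'fy': 387.33468365201946, 'cx': 276.52182205199836, 'cy': 205.15608983219155, 'camera_from_world': array([[-5.29526819e-02, -9.98579567e-01, -5.90442153e-03,
         3.11313794e+01],
       [ 9.77934416e-01, -5.30526764e-02,  2.02063581e-01,
        -5.44060536e+02],
       [-2.02089808e-01,  4.92567148e-03,  9.79354607e-01,
        -9.59382008e+02],
       [ 0.00000000e+00,  0.00000000e+00,  0.00000000e+00,
         1.00000000e+00]])}
```

View pics/top0.png

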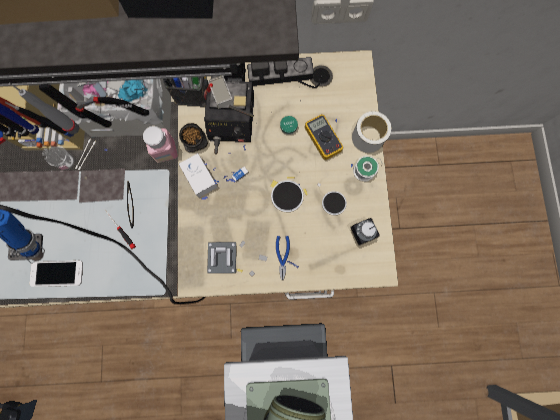

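View pics/scene0.png

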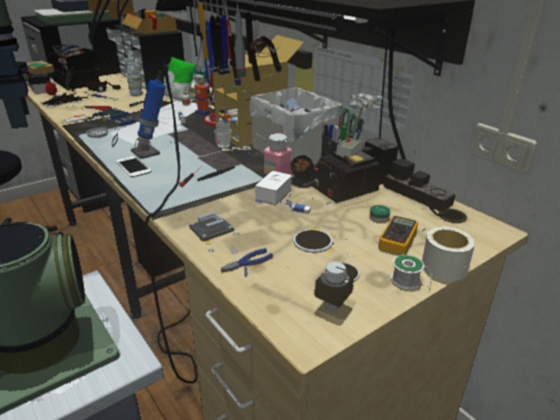

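Top view shows the driver at (366,232), the setting block at (222,257), and two round black-topped discs. The disc at (287,196) is larger than the one at (334,203), so (287,196) fits "parking_pad". The pliers are at (283,255), the carton at (198,175) and the spool at (367,168). I'll confirm in an enlarged crop.

```bash
python3 - <<'E'
import cv2,numpy as np
t=cv2.imread("pics/top0.png");s=cv2.imread("pics/scene0.png")
def c(im,x,y,w,h,W,H): return cv2.resize(im[y:y+h,x:x+w],(W,H),interpolation=cv2.INTER_CUBIC)
a=c(t,345,210,45,40,400,356)
b=c(s,305,250,60,55,400,356)
d=c(t,195,235,60,45,400,244)
e=c(t,265,175,90,55,400,244)
cv2.imwrite("pics/crop0.png",np.vstack([np.hstack([a,b]),np.hstack([d,e])]))
E
```

```text
(no output)
```

View pics/crop0.png

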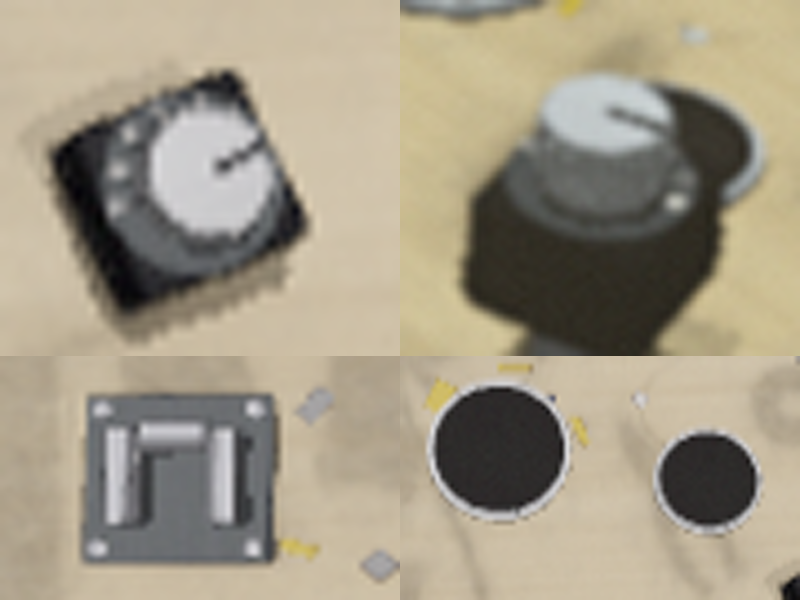

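The driver's pointer is at the dot (0), and the square is turned about 24° mod 90. The block opens towards the robot. The left disc (287,196) is clearly the larger one, so it is the pad.

```bash
cat > h.py <<'E'
import cv2,numpy as np
from workcell import env
def cast(n,uv,z):
    m=env.camera_model(n);T=m["camera_from_world"];uv=np.atleast_2d(np.asarray(uv,float).reshape(-1,2))
    d=np.c_[(uv[:,0]-m["cx"])/m["fx"],-(uv[:,1]-m["cy"])/m["fy"],-np.ones(len(uv))]@T[:3,:3]
    c=-T[:3,:3].T@T[:3,3]
    return (c+d*((z-c[2])/d[:,2])[:,None])[:,:2]
def blob(im,mask,near):
    cs,_=cv2.findContours(mask.astype(np.uint8),cv2.RETR_EXTERNAL,cv2.CHAIN_APPROX_NONE)
    cs=[c for c in cs if cv2.contourArea(c)>30]
    return min(cs,key=lambda c:abs(cv2.pointPolygonTest(c,near,True)) if cv2.pointPolygonTest(c,near,True)<0 else -cv2.contourArea(c))
def rect(n,c,z):
    r=cv2.minAreaRect(cast(n,c,z).astype(np.float32)); return np.round(np.r_[r[0],r[1],r[2]],1)
def win(im,x,y,r):
    m=np.zeros(im.shape[:2],bool);m[y-r:y+r,x-r:x+r]=1;return m
E
python3 - <<'E'
from h import *
t=cv2.imread("pics/top0.png");s=cv2.imread("pics/scene0.png")
g=lambda i:cv2.cvtColor(i,cv2.COLOR_BGR2GRAY)
for n,im,(x,y),(px,py) in(("top",t,(369,229),(287,196)),("scene",s,(334,268),(314,240))):
    G=g(im)
    print(n,"collar",rect(n,blob(im,(G>150)&(im.max(2).astype(int)-im.min(2)<30)&win(im,x,y,14),(x-3,y)),96))
    print(n,"pad dark",rect(n,blob(im,(G<95)&win(im,px,py,25),(px,py)),6))
# driver grip in top
c=blob(t,(g(t)<110)&win(t,366,232,22),(355,235)); 
p=cv2.approxPolyDP(c,3,True).reshape(-1,2);print("grip px",p.tolist());print(cast("top",p,72).round(1).tolist(), rect("top",c,72))
# block
h=cv2.cvtColor(t,cv2.COLOR_BGR2HSV)
m=((t[:,:,2].astype(int)-t[:,:,0])<18)&win(t,222,257,21)
c=blob(t,m,(222,262));print("block z8",rect("top",c,8));
m=(g(t)>150)&((t[:,:,2].astype(int)-t[:,:,0])<18)&win(t,222,257,19)
cs,_=cv2.findContours(m.astype(np.uint8),0,cv2.CHAIN_APPROX_NONE)
for c in cs:
    if cv2.contourArea(c)>5: print("jaw",c.reshape(-1,2).mean(0),rect("top",c,30))
E
```

```text
top collar [ 464.6 -221.4   32.8   33.    59.5]
top pad dark [581.1 -28.7  77.5  76.6  86.9]
scene collar [ 463.1 -222.1   35.    31.6   25.5]
scene pad dark [580.1 -28.7  74.7  76.5  53.6]
grip px [[377, 230], [366, 237], [360, 231], [361, 221], [351, 226], [358, 245], [376, 238]]
[[463.4, -249.4], [447.1, -219.7], [463.2, -206.1], [488.7, -211.1], [477.2, -184.5], [428.0, -197.6], [443.2, -244.7]] [ 461.3 -216.    55.4   64.5   19.8]
block z8 [421.7 156.6  74.9  79.7  87. ]
jaw [228.05555556 256.5       ] [420.1 136.    5.3  44.3  88.4]
jaw [211.94594595 256.27027027] [422.4 177.8   5.3  44.4  88.9]
jaw [219.6 248.8] [442.1 156.4  21.2   7.9  86.9]
```

```bash
python3 - <<'E'
from h import *
t=cv2.imread("pics/top0.png")
T=cv2.resize(t[200:260,335:400],None,fx=8,fy=8,interpolation=cv2.INTER_CUBIC)
d=T[:,:,2].astype(int)-T[:,:,0]
m=((d<22)|(T.max(2)<80))
m=cv2.morphologyEx(m.astype(np.uint8),cv2.MORPH_OPEN,np.ones((15,15)))
c=blob(T,m,(250,250)).reshape(-1,2); h=cv2.convexHull(c)
p=cv2.approxPolyDP(h,12,True).reshape(-1,2).astype(float)
px=(p+.5)/8-.5+[335,200]
print(px.round(1).tolist())
for z in(72,):
    w=cast("top",px,z)
    for i in range(len(w)):
        e=w[(i+1)%len(w)]-w[i];print(px[i].round(1),w[i].round(1),np.hypot(*e).round(1),np.degrees(np.arctan2(e[1],e[0])).round(1)%90)
m2=env.camera_model("top")["camera_from_world"];print(-m2[:3,:3].T@m2[:3,3])
E
```

```text
[[370.9, 218.1], [378.7, 235.4], [358.1, 244.8], [350.6, 226.4]]
[370.9 218.1] [ 494.9 -237.2] 47.9 18.30000000000001
[378.7 235.4] [ 449.4 -252.2] 58.2 21.0
[358.1 244.8] [ 428.5 -197.8] 49.8 17.0
[350.6 226.4] [ 476.1 -183.2] 57.1 19.200000000000003
[ 339.82268714    6.94889243 1049.69382222]
```

```bash
python3 -m jog '{"jaw":[91,91,91,91,91,91,91,91,91,91],"slide":[[-0.73,-0.98,0],[-0.73,-0.98,0],[-0.73,-0.98,0],[-0.73,-0.98,0],[-0.73,-0.98,0],[-0.73,-0.98,0],[-0.73,-0.98,0],[-0.73,-0.98,0],[-0.73,-0.98,0],[-0.73,-0.98,0]],"spin":[0,0,0,0,0,0,0,0,0,0]}'
python3 -m jog '{"jaw":[91,91,91,91,91,91,91,91,91,91],"slide":[[-0.73,-0.98,0],[-0.73,-0.98,0],[-0.73,-0.98,0],[-0.73,-0.98,0],[-0.73,-0.98,0],[-0.73,-0.98,0],[-0.73,-0.98,0],[-0.73,-0.98,0],[-0.73,-0.98,0],[-0.73,-0.98,0]],"spin":[0,0,0,0,0,0,0,0,0,0]}'
python3 -m jog '{"jaw":[91,91,91,91,91,91,91,91,91,91],"slide":[[-0.73,-0.98,0],[-0.73,-0.98,0],[0,0,0],[0,0,0],[0,0,0],[0,0,0],[0,0,0],[0,0,0],[0,0,0],[0,0,0]],"spin":[0,0,1,1,1,1,1,1,1,0.15]}'
```

```text
time_s: 1.1
ee_pos: [279.5, 219.4, 213.8]
ee_rot: [-180.0, -0.0, 166.3]
force: [1.3, 0.4, 0.3]
gripper_width: 90.9
gripper_force: 0.0
time_s: 2.1
ee_pos: [422.4, -118.1, 213.6]
ee_rot: [180.0, -0.0, 166.2]
force: [0.5, 0.3, -0.0]
gripper_width: 90.9
gripper_force: 0.0
time_s: 3.1
ee_pos: [450.7, -184.0, 213.6]
ee_rot: [-180.0, -0.0, 109.0]
force: [0.4, -0.2, -0.1]
gripper_width: 90.7
gripper_force: 0.0
```

```bash
cat >> h.py <<'E'
def go(p,yaw=None):
    s=env.state();y=s["ee_rot"][2];a=np.radians(y);d=np.array(p)-s["ee_pos"]
    u=np.array([d[0]*np.cos(a)+d[1]*np.sin(a),d[0]*np.sin(a)-d[1]*np.cos(a),-d[2]])/30
    print("pos",s["ee_pos"].round(1),"yaw",y.round(2),"units",u.round(3),"spin",None if yaw is None else round((y-yaw)/8,3),"q6",s["qpos"][5].round(1),"w",s["gripper_width"].round(1),"F",s["force"].round(1))
E
python3 -c "
from h import *
go((464,-222,35),109)"
```

```text
Traceback (most recent call last):
  File "h.py", line 19, in go
    print("pos",s["ee_pos"].round(1),"yaw",y.round(2),"units",u.round(3),"spin",None if yaw is None else round((y-yaw)/8,3),"q6",s["qpos"][5].round(1),"w",s["gripper_width"].round(1),"F",s["force"].round(1))
                                                                                                                                                           ^^^^^^^^^^^^^^^^^^^^^^^^
AttributeError: 'float' object has no attribute 'round'
```

```bash
sed -i 's/s\["gripper_width"\].round(1)/round(float(s["gripper_width"]),1)/' h.py
python3 -c "
from h import *
go((464,-222,35),109)"
```

```text
pos [ 450.7 -184.   213.6] yaw 109.01 units [-1.34   0.006  5.952] spin 0.002 q6 -42.6 w 90.7 F [ 0.4 -0.2 -0.1]
```

```bash
python3 -m jog '{"jaw":[91,91,91,91,91,91,91,91,91,91],"slide":[[-0.67,0,0.3],[-0.67,0,0.7],[0,0,1],[0,0,1],[0,0,0.8],[0,0,0.7],[0,0,0.6],[0,0,0.45],[0,0,0.3],[0,0,0.1]],"spin":[0,0,0,0,0,0,0,0,0,0]}' 8
python3 - <<'E'
from h import *
go((464,-222,35),109)
a=env.grab_frame("scene")[220:330,270:400,::-1];b=env.grab_frame("top")[185:275,320:426,::-1]
cv2.imwrite("pics/g1.png",np.hstack([cv2.resize(a,(400,338)),cv2.resize(b,(398,338))]))
E
```

```text
time_s: 4.1
ee_pos: [463.6, -222.5, 34.1]
ee_rot: [-179.9, -0.1, 109.1]
force: [-0.7, -1.5, 1.3]
gripper_width: 91.0
gripper_force: 0.0
pos [ 463.6 -222.5   34.1] yaw 109.11 units [ 0.011  0.018 -0.031] spin 0.013 q6 -46.0 w 91.0 F [-0.7 -1.5  1.3]
```

View pics/g1.png

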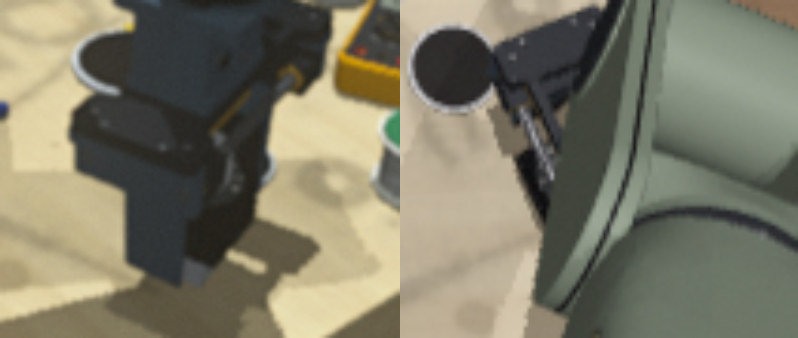

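The fingers straddle the upright driver, with its nose visible below. I'll close gently, then firm up and lift.

```bash
python3 -m jog '{"jaw":[75,68,62,58,54,50,50,50,50,50],"slide":[[0,0,0],[0,0,0],[0,0,0],[0,0,0],[0,0,0],[0,0,0],[0,0,0],[0,0,0],[0,0,0],[0,0,0]],"spin":[0,0,0,0,0,0,0,0,0,0]}' 8
python3 -m jog '{"jaw":[48,48,48,48,48],"slide":[[0,0,0],[0,0,0],[0,0,0],[0,0,0],[0,0,0]],"spin":[0,0,0,0,0]}' 25
python3 -m jog '{"jaw":[48,48,48,48,48,48,48,48],"slide":[[0,0,-0.1],[0,0,-0.3],[0,0,-0.6],[0,0,-0.8],[0,0,-0.6],[0,0,-0.3],[0,0,-0.1],[0,0,0]],"spin":[0,0,0,0,0,0,0,0]}'
python3 -c "
from h import *
go((421.5,156.8,120),87.5)"
```

```text
time_s: 5.2
ee_pos: [464.1, -222.2, 35.6]
ee_rot: [180.0, 0.0, 109.1]
force: [-1.3, 0.1, 4.0]
gripper_width: 53.8
gripper_force: 8.0
time_s: 5.7
ee_pos: [464.1, -222.2, 35.6]
ee_rot: [180.0, 0.0, 109.1]
force: [-1.6, -0.7, 5.3]
gripper_width: 53.9
gripper_force: 25.0
time_s: 6.5
ee_pos: [463.9, -222.0, 119.2]
ee_rot: [-180.0, -0.0, 109.1]
force: [-1.0, -0.3, -2.8]
gripper_width: 54.0
gripper_force: 25.0
pos [ 463.9 -222.   119.2] yaw 109.06 units [12.397  2.788 -0.026] spin 2.695 q6 -45.9 w 54.0 F [-1.  -0.3 -2.8]
```

```bash
python3 -m jog '{"jaw":[48,48,48,48,48,48,48,48,48,48],"slide":[[0.3,0.07,0],[0.6,0.13,0],[0.9,0.2,0],[1,0.23,0],[1,0.23,0],[1,0.23,0],[1,0.23,0],[1,0.23,0],[1,0.23,0],[1,0.23,0]],"spin":[0,0,0,0,0,0,0,0,0,0]}'
python3 -m jog '{"jaw":[48,48,48,48,48,48,48,48,48,48],"slide":[[1,0.23,0],[1,0.23,0],[0.9,0.2,0],[0.5,0.1,0],[0.2,0.05,0],[0,0,0],[0,0,0],[0,0,0],[0,0,0],[0,0,0]],"spin":[0,0,0,0,0,0.6,0.8,0.8,0.5,0]}'
python3 - <<'E'
from h import *
go((421.5,156.8,43),87.5)
a=env.grab_frame("scene")[150:270,140:300,::-1];b=env.grab_frame("top")[220:300,180:260,::-1]
cv2.imwrite("pics/g2.png",np.hstack([cv2.resize(a,(440,330)),cv2.resize(b,(330,330))]))
E
```

```text
time_s: 7.5
ee_pos: [433.5, 48.7, 118.6]
ee_rot: [-179.9, -0.0, 109.1]
force: [-0.4, 0.3, -2.5]
gripper_width: 53.9
gripper_force: 25.0
time_s: 8.5
ee_pos: [422.0, 156.6, 118.9]
ee_rot: [-179.9, 0.0, 87.4]
force: [0.0, -0.1, -2.9]
gripper_width: 54.0
gripper_force: 25.0
pos [422.  156.6 118.9] yaw 87.44 units [ 0.007 -0.017  2.53 ] spin -0.007 q6 21.5 w 54.0 F [ 0.  -0.1 -2.9]
```

View pics/g2.png

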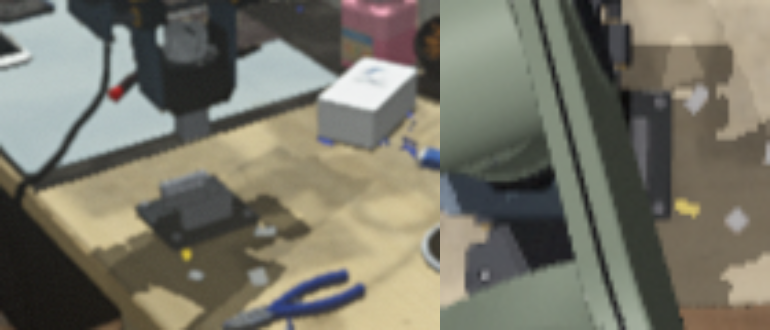

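The driver hangs upright above the block. I'll lower it, watching force.

```bash
python3 -m jog '{"jaw":[48,48,48,48,48,48,48],"slide":[[0,0,0.3],[0,0,0.5],[0,0,0.5],[0,0,0.3],[0,0,0.2],[0,0,0.15],[0,0,0.1]],"spin":[0,0,0,0,0,0,0]}'
python3 -m jog '{"jaw":[48,48,48,48,48],"slide":[[0,0,0.08],[0,0,0.08],[0,0,0.08],[0,0,0.08],[0,0,0.0]],"spin":[0,0,0,0,0]}'
```

```text
time_s: 9.3
ee_pos: [422.2, 157.1, 58.0]
ee_rot: [-179.9, -0.0, 87.5]
force: [-2.6, 0.7, 0.1]
gripper_width: 54.1
gripper_force: 25.0
time_s: 9.8
ee_pos: [421.9, 156.9, 47.9]
ee_rot: [-179.9, 0.0, 87.5]
force: [-2.2, 0.7, -3.9]
gripper_width: 53.9
gripper_force: 25.0
```

```bash
python3 -m jog '{"jaw":[48,48,48,48,48,48],"slide":[[0,0,0.05],[0,0,0.04],[0,0,0.03],[0,0,0.02],[0,0,0.01],[0,0,0]],"spin":[0,0,0,0,0,0]}'
```

```text
time_s: 10.4
ee_pos: [421.9, 157.0, 43.7]
ee_rot: [-179.9, 0.0, 87.5]
force: [-5.2, 0.2, 0.0]
gripper_width: 53.8
gripper_force: 25.0
```

Near contact. I'll release, wait, and rise.

```bash
python3 -m jog '{"jaw":[48,48,55,58,62,70,80,91,91,91],"slide":[[0,0,0.02],[0,0,0],[0,0,0],[0,0,0],[0,0,0],[0,0,0],[0,0,0],[0,0,0],[0,0,0],[0,0,0]],"spin":[0,0,0,0,0,0,0,0,0,0]}'
python3 -m jog '{"jaw":[91,91,91,91,91,91,91,91,91],"slide":[[0,0,-0.2],[0,0,-0.6],[0,0,-1],[0,0,-1],[0,0,-1],[0,0,-1],[0,0,-1],[0,0,-0.5],[0,0,0]],"spin":[0,0,0,0,0,0,0,0,0]}'
python3 - <<'E'
from h import *
go((421.5,156.8,83),40)
a=env.grab_frame("scene");b=env.grab_frame("top")
cv2.imwrite("pics/s3.png",a[:,:,::-1]);cv2.imwrite("pics/t3.png",b[:,:,::-1])
cv2.imwrite("pics/g3.png",np.hstack([cv2.resize(a[180:260,160:260,::-1],(400,320)),cv2.resize(b[220:300,180:260,::-1],(320,320))]))
E
```

```text
time_s: 11.4
ee_pos: [422.7, 157.1, 43.3]
ee_rot: [180.0, -0.0, 87.5]
force: [0.3, 0.1, 0.2]
gripper_width: 91.2
gripper_force: 0.0
time_s: 12.3
ee_pos: [423.9, 157.5, 234.9]
ee_rot: [179.7, -0.1, 87.5]
force: [-0.1, -0.4, 0.5]
gripper_width: 91.0
gripper_force: 0.0
pos [423.9 157.5 234.9] yaw 87.46 units [-0.027 -0.077  5.063] spin 5.933 q6 21.5 w 91.0 F [-0.1 -0.4  0.5]
```

View pics/g3.png

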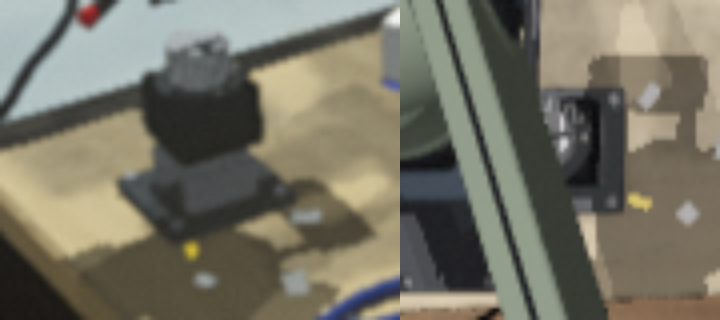

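Seated upright. Next I'll spin to yaw about 60 and lower onto the collar.

```bash
python3 -m jog '{"jaw":[91,91,80,70,60,60,60,60,60,60],"slide":[[0,-0.06,0.3],[-0.03,0,0.7],[0,0,0.8],[0,0,0.8],[0,0,0.8],[0,0,0.6],[0,0,0.5],[0,0,0.3],[0,0,0.15],[0,0,0]],"spin":[0.84,1,1,0.6,0,0,0,0,0,0]}' 8
python3 -c "
from h import *
go((422,157,86),60)"
```

```text
time_s: 13.4
ee_pos: [420.1, 156.1, 83.1]
ee_rot: [-179.9, 0.1, 59.9]
force: [0.1, -0.1, 0.3]
gripper_width: 60.2
gripper_force: 0.0
pos [420.1 156.1  83.1] yaw 59.94 units [ 0.057  0.039 -0.097] spin -0.007 q6 49.0 w 60.2 F [ 0.1 -0.1  0.3]
```

```bash
python3 -m jog '{"jaw":[60,50,44,40,36,34,30,30,30],"slide":[[0.05,0.04,-0.1],[0,0,0],[0,0,0],[0,0,0],[0,0,0],[0,0,0],[0,0,0],[0,0,0],[0,0,0]],"spin":[0,0,0,0,0,0,0,0,0]}' 8
python3 -m jog '{"jaw":[30,30,30,30],"slide":[[0,0,0],[0,0,0],[0,0,0],[0,0,0]],"spin":[0,0,0,0]}' 30
python3 -m jog '{"jaw":[30,30,30,30,30,30,30,30,30,30],"slide":[[0,0,0],[0,0,0],[0,0,0],[0,0,0],[0,0,0],[0,0,0],[0,0,0],[0,0,0],[0,0,0],[0,0,0]],"spin":[-0.3,-0.5,-0.7,-0.7,-0.7,-0.7,-0.7,-0.7,-0.7,-0.7]}'
```

```text
time_s: 14.3
ee_pos: [422.3, 157.0, 86.9]
ee_rot: [-180.0, -0.0, 59.9]
force: [-1.5, 1.1, 2.4]
gripper_width: 35.1
gripper_force: 8.0
time_s: 14.7
ee_pos: [422.4, 157.0, 86.8]
ee_rot: [-180.0, -0.0, 59.9]
force: [-1.0, 1.0, 4.2]
gripper_width: 34.2
gripper_force: 30.0
time_s: 15.7
ee_pos: [421.6, 156.5, 86.9]
ee_rot: [-179.9, 0.0, 111.4]
force: [-2.7, -1.3, 6.2]
gripper_width: 33.7
gripper_force: 30.0
```

```bash
python3 -m jog '{"jaw":[30,30,30,30,30,30,30,30,30,30],"slide":[[0,0,0],[0,0,0],[0,0,0],[0,0,0],[0,0,0],[0,0,0],[0,0,0],[0,0,0],[0,0,0],[0,0,0]],"spin":[-0.8,-0.8,-0.8,-0.8,-0.8,-0.8,-0.8,-0.8,-0.8,-0.8]}'
python3 -m jog '{"jaw":[30,30,30,30],"slide":[[0,0,0],[0,0,0],[0,0,0],[0,0,0]],"spin":[-0.3,-0.1,0,0]}'
python3 -c "
from h import *
go((422,157,86),177.5);print(env.state()['torque'])"
```

```text
time_s: 16.7
ee_pos: [421.9, 156.5, 86.9]
ee_rot: [-179.9, -0.1, 175.4]
force: [-2.4, -1.1, 5.9]
gripper_width: 34.4
gripper_force: 30.0
time_s: 17.1
ee_pos: [422.0, 156.5, 86.9]
ee_rot: [-180.0, -0.0, 178.4]
force: [-1.2, -1.2, 4.9]
gripper_width: 33.9
gripper_force: 30.0
pos [422.  156.5  86.9] yaw 178.36 units [0.001 0.015 0.031] spin 0.107 q6 -69.4 w 33.9 F [-1.2 -1.2  4.9]
[-0.15804706  0.49355146 -0.03490899]
```

Turned about 118°. I'll release, rise and look, moving back and aside so the top camera sees it.

```bash
python3 -m jog '{"jaw":[38,44,50,60,70,70,70,70,70,70],"slide":[[0,0,0],[0,0,0],[0,0,0],[0,0,-0.3],[0,0,-0.6],[0,0,-0.9],[0,0,-1],[0,0,-1],[0,0.5,-1],[0,1,0]],"spin":[0,0,0,0,0,0,0,0,0,0]}'
python3 -m jog '{"jaw":[91,91,91,91,91,91,91,91],"slide":[[0,1,0],[0,1,0],[0,1,0],[0,1,0],[0,1,0],[0,1,0],[0,0.4,0],[0,0,0]],"spin":[0,0,0,0,0,0,0,0]}'
python3 - <<'E'
from h import *
go((422,157,43.6),177.5)
a=env.grab_frame("scene");b=env.grab_frame("top")
cv2.imwrite("pics/s4.png",a[:,:,::-1]);cv2.imwrite("pics/t4.png",b[:,:,::-1])
cv2.imwrite("pics/g4.png",np.hstack([cv2.resize(a[180:250,175:245,::-1],(400,400),interpolation=2),cv2.resize(b[235:280,195:245,::-1],(400,360),interpolation=2).copy() if 0 else cv2.resize(b[232:282,195:245,::-1],(400,400),interpolation=2)]))
E
```

```text
time_s: 18.1
ee_pos: [426.1, 202.3, 235.8]
ee_rot: [179.8, 0.5, 178.2]
force: [1.0, -0.1, -0.7]
gripper_width: 69.9
gripper_force: 0.0
time_s: 18.9
ee_pos: [429.2, 394.8, 230.7]
ee_rot: [-180.0, -0.0, 178.4]
force: [-0.1, 0.0, 0.4]
gripper_width: 90.8
gripper_force: 0.0
pos [429.2 394.8 230.7] yaw 178.44 units [ 0.023 -7.929  6.236] spin 0.118 q6 -47.0 w 90.8 F [-0.1  0.   0.4]
```

View pics/g4.png

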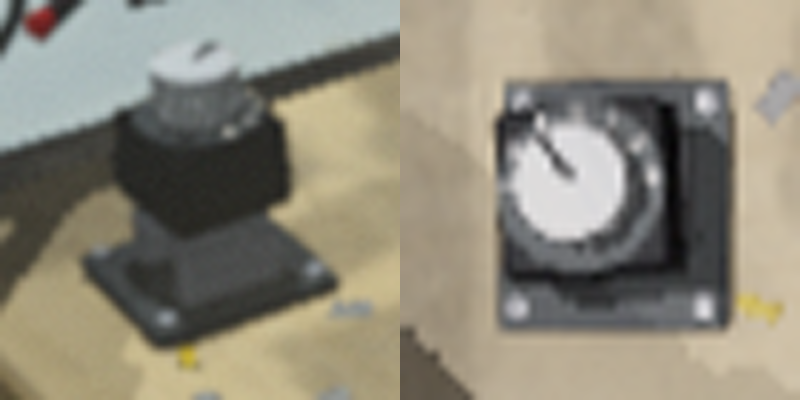

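The top view shows the pointer about 30° counterclockwise of +x, one stroke past mark 3 (which is up), with the dot at the right (653,180). So it reads 4. Next I'll measure the driver and block yaw for the regrasp.

```bash
python3 - <<'E'
from h import *
t=cv2.imread("pics/t4.png");s=cv2.imread("pics/s4.png")
g=lambda i:cv2.cvtColor(i,cv2.COLOR_BGR2GRAY)
print(rect("top",blob(t,(g(t)>160)&win(t,217,255,9),(218,257)),104))
print(rect("scene",blob(s,(g(s)>150)&((s[:,:,2].astype(int)-s[:,:,0])>-12)&win(s,209,191,9),(207,191)),104))
T=cv2.resize(t[225:290,190:255],None,fx=8,fy=8,interpolation=cv2.INTER_CUBIC)
m=(T.max(2)<62).astype(np.uint8)
m=cv2.morphologyEx(m,cv2.MORPH_OPEN,np.ones((9,9)))
c=blob(T,m,((227-190)*8,(255-225)*8)).reshape(-1,2)
px=(c+.5)/8-.5+[190,225]; print(px.min(0),px.max(0),rect("top",px,80))
go((421.5,156.8,43.6),177.5)
E
```

```text
[423.2 156.8  31.7  36.7  88.6]
[422.1 152.9  37.   34.3  61.3]
[207.8125 243.8125] [232.5625 269.5625] [410.4 140.6  49.9  72.6  52.8]
pos [429.2 392.9 230.8] yaw 178.34 units [ 0.027 -7.874  6.24 ] spin 0.105 q6 -47.0 w 91.2 F [ 0.1 -0.1  0.4]
```

```bash
python3 -m jog '{"jaw":[91,91,91,91,91,91,91,91,91,91],"slide":[[0,-0.4,0],[0,-0.9,0],[0,-1,0],[0,-1,0],[0,-1,0],[0,-1,0],[0,-1,0],[0,-0.9,0],[0.03,-0.67,0],[0,0,0]],"spin":[-0.2,0,0,0,0,0,0,0,0,0]}' 8
python3 -c "
from h import *
go((422,157,44),180)"
```

```text
time_s: 20.0
ee_pos: [426.9, 154.6, 231.2]
ee_rot: [-179.9, 0.0, 179.7]
force: [-0.1, -0.5, -0.4]
gripper_width: 90.8
gripper_force: 0.0
pos [426.9 154.6 231.2] yaw 179.7 units [0.162 0.079 6.24 ] spin -0.038 q6 -71.2 w 90.8 F [-0.1 -0.5 -0.4]
```

```bash
python3 -m jog '{"jaw":[91,91,91,91,91,91,91,91,91,91],"slide":[[0.16,0.08,0.4],[0,0,0.8],[0,0,1],[0,0,1],[0,0,1],[0,0,0.8],[0,0,0.6],[0,0,0.4],[0,0,0.2],[0,0,0]],"spin":[0,0,0,0,0,0,0,0,0,0]}' 8
python3 -c "
from h import *
go((422,157,44),180)"
```

```text
time_s: 21.0
ee_pos: [422.5, 160.1, 44.4]
ee_rot: [-180.0, -0.1, 179.9]
force: [-0.9, -0.2, -0.2]
gripper_width: 91.1
gripper_force: 0.0
pos [422.5 160.1  44.4] yaw 179.93 units [ 0.018 -0.103  0.013] spin -0.009 q6 -70.7 w 91.1 F [-0.9 -0.2 -0.2]
```

```bash
python3 -m jog '{"jaw":[80,70,62,58,54,50,50,50,50,50],"slide":[[0,-0.1,0],[0,0,0],[0,0,0],[0,0,0],[0,0,0],[0,0,0],[0,0,0],[0,0,0],[0,0,0],[0,0,0]],"spin":[0,0,0,0,0,0,0,0,0,0]}' 8
python3 -m jog '{"jaw":[48,48,48,48],"slide":[[0,0,0],[0,0,0],[0,0,0],[0,0,0]],"spin":[0,0,0,0]}' 25
python3 -c "
from h import *
go((422,157,120),180)"
```

```text
time_s: 22.0
ee_pos: [423.0, 157.0, 44.9]
ee_rot: [-180.0, 0.0, 180.0]
force: [-1.2, -1.9, 4.9]
gripper_width: 54.6
gripper_force: 7.9
time_s: 22.4
ee_pos: [423.1, 157.1, 44.9]
ee_rot: [-180.0, 0.0, 179.9]
force: [0.2, -3.8, 5.2]
gripper_width: 54.2
gripper_force: 24.8
pos [423.1 157.1  44.9] yaw 179.95 units [ 3.600e-02 -2.000e-03 -2.504e+00] spin -0.007 q6 -71.0 w 54.2 F [ 0.2 -3.8  5.2]
```

```bash
python3 -m jog '{"jaw":[48,48,48,48,48,48,48,48,48],"slide":[[0,0,-0.1],[0,0,-0.2],[0,0,-0.4],[0,0,-0.5],[0,0,-0.5],[0,0,-0.5],[0,0,-0.3],[0,0,-0.1],[0,0,0]],"spin":[0,0,0,0,0,0,0,0,0]}'
python3 -c "
from h import *
go((580.7,-28.7,43),180)"
```

```text
time_s: 23.3
ee_pos: [422.9, 157.3, 122.8]
ee_rot: [180.0, 0.0, 179.9]
force: [-0.8, 0.0, -2.5]
gripper_width: 54.2
gripper_force: 24.7
pos [422.9 157.3 122.8] yaw 179.94 units [-5.266 -6.193  2.659] spin -0.008 q6 -71.0 w 54.2 F [-0.8  0.  -2.5]
```

```bash
python3 -m jog '{"jaw":[48,48,48,48,48,48,48,48,48,48],"slide":[[-0.2,-0.25,0],[-0.5,-0.6,0],[-0.7,-0.8,0],[-0.8,-0.9,0],[-0.8,-0.9,0],[-0.8,-0.9,0],[-0.7,-0.85,0],[-0.5,-0.6,0],[-0.2,-0.3,0],[-0.07,-0.09,0]],"spin":[0,0,0,0,0,0,0,0,0,0]}'
python3 -m jog '{"jaw":[48,48,48,48,48,48,48,48],"slide":[[0,0,0],[0,0,0.3],[0,0,0.5],[0,0,0.6],[0,0,0.5],[0,0,0.2],[0,0,0.1],[0,0,0]],"spin":[0,0,0,0,0,0,0,0]}'
python3 - <<'E'
from h import *
go((580.7,-28.7,43),180)
a=env.grab_frame("scene");b=env.grab_frame("top")
cv2.imwrite("pics/g5.png",np.hstack([cv2.resize(a[165:275,255:375,::-1],(436,400)),cv2.resize(b[155:235,250:322,::-1],(360,400))]))
E
```

```text
time_s: 24.3
ee_pos: [580.8, -29.8, 121.7]
ee_rot: [180.0, -0.1, 179.9]
force: [-0.6, -0.3, -2.1]
gripper_width: 54.3
gripper_force: 24.7
time_s: 25.1
ee_pos: [580.8, -28.2, 56.7]
ee_rot: [180.0, -0.0, 180.0]
force: [0.6, 0.2, -3.4]
gripper_width: 54.4
gripper_force: 24.7
pos [580.8 -28.2  56.7] yaw 179.98 units [ 0.002 -0.015  0.457] spin -0.003 q6 -93.9 w 54.4 F [ 0.6  0.2 -3.4]
```

View pics/g5.png

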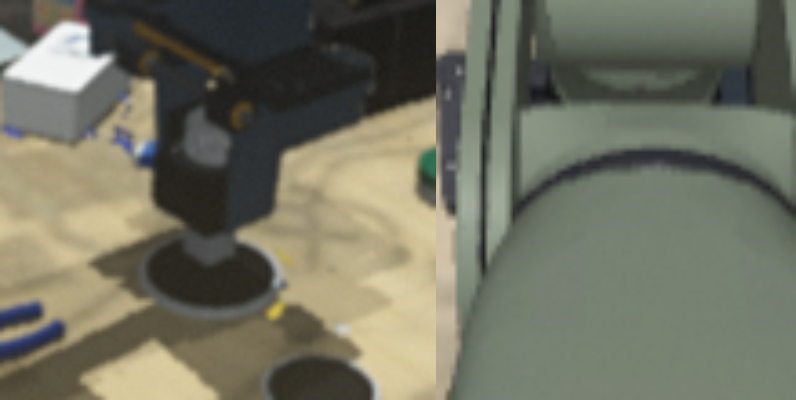

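The driver hangs upright just over the middle of the large pad. I'll lower the last 14 mm slowly.

```bash
python3 -m jog '{"jaw":[48,48,48,48,48,48],"slide":[[0,0,0.1],[0,0,0.1],[0,0,0.07],[0,0,0.05],[0,0,0.03],[0,0,0]],"spin":[0,0,0,0,0,0]}'
python3 -m jog '{"jaw":[48,48,48,48,48],"slide":[[0,0,0.04],[0,0,0.03],[0,0,0.02],[0,0,0],[0,0,0]],"spin":[0,0,0,0,0]}'
```

```text
time_s: 25.8
ee_pos: [580.9, -28.7, 46.1]
ee_rot: [180.0, -0.0, 179.9]
force: [0.2, 0.3, -2.1]
gripper_width: 54.1
gripper_force: 24.7
time_s: 26.3
ee_pos: [580.9, -28.7, 43.5]
ee_rot: [180.0, -0.0, 179.9]
force: [0.1, 0.1, -1.4]
gripper_width: 54.3
gripper_force: 24.7
```

```bash
python3 -m jog '{"jaw":[48,48,48,48],"slide":[[0,0,0.02],[0,0,0.01],[0,0,0],[0,0,0]],"spin":[0,0,0,0]}'
```

```text
time_s: 26.7
ee_pos: [581.1, -28.7, 43.0]
ee_rot: [180.0, 0.0, 179.9]
force: [0.0, 0.1, 0.6]
gripper_width: 54.5
gripper_force: 24.8
```

```bash
python3 -m jog '{"jaw":[48,48,48,48],"slide":[[0,0,0.02],[0,0,0],[0,0,0],[0,0,0]],"spin":[0,0,0,0]}'
```

```text
time_s: 27.1
ee_pos: [581.2, -28.7, 42.9]
ee_rot: [-180.0, 0.1, 179.9]
force: [-0.8, -0.4, 5.5]
gripper_width: 54.4
gripper_force: 24.8
```

Firm contact (about 8 N). I'll relax the grip, then open slowly.

```bash
python3 -m jog '{"jaw":[48,48,48],"slide":[[0,0,-0.01],[0,0,0],[0,0,0]],"spin":[0,0,0]}' 5
python3 -m jog '{"jaw":[55,56,57,58,60,63,68,75,85,91],"slide":[[0,0,0],[0,0,0],[0,0,0],[0,0,0],[0,0,0],[0,0,0],[0,0,0],[0,0,0],[0,0,0],[0,0,0]],"spin":[0,0,0,0,0,0,0,0,0,0]}'
python3 -c "
from h import *
go((580.7,-28.7,160),180)"
```

```text
time_s: 27.4
ee_pos: [581.2, -29.0, 42.7]
ee_rot: [-180.0, 0.0, 180.0]
force: [-1.3, -1.2, 4.6]
gripper_width: 54.2
gripper_force: 5.0
time_s: 28.4
ee_pos: [580.9, -28.7, 42.4]
ee_rot: [180.0, 0.0, 179.9]
force: [-0.3, 0.2, 0.1]
gripper_width: 88.2
gripper_force: 0.0
pos [580.9 -28.7  42.4] yaw 179.94 units [ 7.000e-03 -1.000e-03 -3.922e+00] spin -0.007 q6 -93.9 w 88.2 F [-0.3  0.2  0.1]
```

```bash
python3 -m jog '{"jaw":[91,91,91,91,91,91,91,91,91,91],"slide":[[0,0,0],[0,0,-0.2],[0,0,-0.5],[0,0,-0.8],[0,0,-1],[0,0,-1],[0,0,-1],[0,0,-1],[0,0,-0.5],[0,0,0]],"spin":[0,0,0,0,0,0,0,0,0,0]}'
python3 -m jog '{"jaw":[91,91,91,91,91,91,91,91,91,91],"slide":[[0,0.4,0],[0,0.8,0],[0,1,0],[0,1,0],[0,1,0],[0,1,0],[0,1,0],[0,0.8,0],[0,0.3,0],[0,0,0]],"spin":[0,0,0,0,0,0,0,0,0,0]}'
python3 - <<'E'
from h import *
a=env.grab_frame("scene")[:,:,::-1];b=env.grab_frame("top")[:,:,::-1]
print(rect("top",blob(b,(cv2.cvtColor(b.copy(),6)>150)&win(b,287,190,13),(289,192)),102))
cv2.imwrite("pics/g6.png",np.hstack([cv2.resize(a[180:270,265:365],(400,360),interpolation=2),cv2.resize(b[165:225,255:321],(396,360),interpolation=2)]))
E
```

```text
time_s: 29.4
ee_pos: [582.3, -28.8, 225.5]
ee_rot: [-180.0, 0.4, 179.9]
force: [-0.3, 0.0, 0.9]
gripper_width: 91.0
gripper_force: 0.0
time_s: 30.4
ee_pos: [580.3, 191.4, 220.9]
ee_rot: [-180.0, -0.1, -179.9]
force: [0.3, 0.3, 0.9]
gripper_width: 90.6
gripper_force: 0.0
[584.7 -25.7  63.4  44.3  86.9]
```

View pics/g6.png

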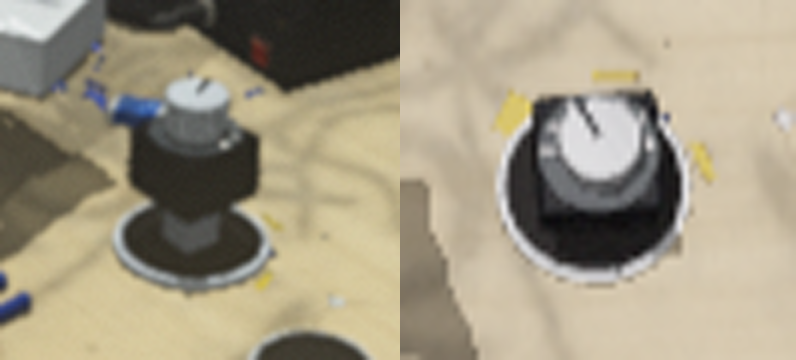

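The driver stands upright in the middle of the large pad, nose at about (190,230) in the left crop, with the pointer still at 4. The robot is clear of everything, so I'll hand in.

```bash
python3 -c "
from workcell import env
print(env.job_done())"
```

```text
the job is handed in; nothing more can be done
None
```

I set the torque driver's collar to 4 in the setting block and stood it upright, let go, in the middle of the larger parking pad, then handed the job in at about 30 s of the 72 s allowed. The last camera images confirm the reading and the placing, but the hand-in returned no verdict.

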